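# Present a ball stopper in a two-eared dish

## Robot

A 7-joint arm with a two-finger parallel gripper is mounted at the origin on a cart in front of the work surface, level with it; the furniture and walls round the work are solid. World frame = base frame: x ahead of the robot, y to its left, z up, the work surface at z = 0. Lengths are in m, angles in rad, forces in N, time in s.
With the tool pointing down it reaches from about 0.4 to 0.875 m from the base axis. Payload 6.5 kg.
Tool frame: the origin (TCP) lies on the centre line of the jaws, within the pads' length; the fingertips stand 19 mm ahead of it and the grasp point (between the pads) is the TCP; z points along the fingers, y is the line along which they close (so a half turn about z gives the same grasp; the last joint's range is limited). The gripper opens to 88 mm and grips with 3 to 60 N. Pads are 18 mm wide; open, the fingers measure 123 mm over their backs; the gripper's body (75 mm by 187 mm) begins 45 mm behind the grasp point.
Start: joints at [1.147, 0.536, -0.004, 1.538, 0.003, 1.067, -0.071], TCP at [0.228, -0.609, 0.258] pointing down, gripper open.
Joint ranges: [-2.7, 2.7], [-0.37, 2.16], [-1.27, 1.26], [0.24, 2.4], [-1.31, 4.45], [0.19, 1.91], [-2.76, 2.76]. Speed limits (rad/s): [2.39, 2.39, 3.14, 3.14, 3.14, 3.14, 3.14].

## Interface

Orientations are given as a rotation vector (axis times angle).
In Python, from workcell import ctrl, vision, nets gives the robot as it stands.
- The arm moves only by the tool step_arm, never from a script. Its argument "rows" is a list of rows, each a list of 7 numbers: the shift along the tool's x, y, z in mm, then the turn, a rotation vector about the tool's x, y, z in rad, then the closure, from -1 (fully open) to 1 (shut), so that 0 is half open. A call has 1 to 10 rows; each row shifts and turns the commanded pose from where the row before left it, along the tool's axes as they then stand; what a row does not reach is not made up. A row lasts 1/10 s, in which the tool goes at most 50 mm and 8.59 degrees, less where a joint would pass 70% of its speed; a pose out of reach is approached as far as the arm can. A call with a gripper value outside its range is refused whole. The fingers move at their own pace and stop on an object; the grip force is fixed at half the most. Time passes only in rows, so rows that do not move let the fingers close. It gives the time, the measured TCP pose, the force, the opening and the grip force at its end, in the units of the state.
- ctrl.observe(): the state, without advancing time (a new reading comes with each control period).
- vision.snapshot(name): name is "side" or "top" or "wrist"; returns a dict with "color" (384x512x3 uint8, red, green, blue), "fx", "fy", "cx", "cy" (pixels), "pose" (4x4, takes a point from camera to world coordinates); the wrist camera has in their place "tool_from_camera" (4x4, takes a point from camera to tool coordinates, whose origin is the TCP and whose axes are the flange's). Camera axes: x right, y down, z forward; pixel columns grow to the right and rows downward; lengths in m; the calibration is good to about 2 mm. A picture is of the moment at which its call begins: read the wrist's pose just before it. There is no depth.
- ctrl.job_done(): hands the job in; it is judged then, once.
Trained networks look in a picture, given as the dict that the camera call returned (one of the last four; its "shot" number tells which), for a name from the list of things; names that differ only in an ending like _2 or _b are one class to them, and where a whole thing is asked for, a point or a joint stands for the part that bears it (a point fixed in the world has none). Each returns a list of dicts, best first, with "confidence" (0 to 1); they miss things now and then, are a little off and sometimes report something else, mostly with a low value. They report only what shows in the picture. A call takes as long as a camera call.
- nets.boxes_of(target, picture): "point" ([x, y, z] in m, in the coordinates of the camera as it stood for that picture, good to about 4 mm: the middle of the surface that is visible of it).
The state is a dict: "time": time; "joints": joint angles; "dq": joint speeds; "effort": joint torques, N m; "position": TCP position; "orientation": TCP orientation; "force": force on the tool from outside, world axes, zero at the start; "moment": the same for the moment, N m; "finger_gap": opening from 0.0 (shut) to 1.0 (fully open); "gripper_force": force on a finger pad.
Only numpy, scipy, OpenCV 4.12 (cv2) and the standard library are available. Lean on these libraries where they do the work, as an engineer would, in place of code of your own. Each camera call takes 0.05 s, during which the arm holds its last target. There are 200 camera calls.

## Task

Take the cork ball stopper out of its egg cup and set it down (do not drop it) in the middle of the wooden dish on the pedestal. Then lift the dish by one of its two upright ears, level and straight off the pedestal, and only once it is clear turn it a quarter turn in the air, either way, so that the two ears lie left and right, in line with the worktop's front edge, and someone at the side could take the free ear; the ball must stay in the middle of the dish all the while. Finish holding the dish still and level, about 10 cm above the pedestal's top, still gripping the ear, and leave the other things where they are.

Things in the scene. Friction and masses are not known exactly. Their poses are not given: they have to be found in the camera images.
- dish: Loose dark wooden dish, 174 mm across, 0.2 kg, on the pedestal. Origin: centre of its underside, z up. Flat middle 28 mm wide, 6 mm above the underside; from there the floor rises at 9 degrees to 16 mm at radius 78 mm, so the ball settles in the middle; rim 22 mm high. Upright ears on its +x and -x sides; dish x starts within 0.35 rad of world x.
- ear_a (a point): Grip point of the ear on the dish's +x side, 86 mm from the dish's axis, 47 mm above its underside. The ear is a flat upright tab 10 mm thick along dish x, 44 mm wide along dish y; its top is 66 mm above the underside, and both faces are free above the 22 mm rim. Pinch it from above across its thickness, firmly (over 30 N): the dish hangs off to one side. Axes as the dish's.
- ear_b (a point): The same for the identical ear on the dish's -x side.
- ball_center (a point): Centre of the cork ball, 40 mm in diameter, 28 g. It sits in the egg cup at the start, centre 46 mm above the worktop; lying in the dish's middle its centre is 26 mm above the dish's underside.
- ball: The cork ball itself (origin not useful, it turns with the ball; use ball_center).
- egg_cup: Small white egg cup, fixed to the worktop, 30 mm high, 33 mm across the top, 46 mm across the foot; the ball rests on its open top. Origin: centre of its underside, on the worktop.
- pedestal: White turned pedestal, fixed to the worktop, 70 mm high, top 96 mm across. Origin: centre of its underside, on the worktop. The dish stands centred on its flat top. Pedestal and egg cup may change sides, left and right.
- front_edge (a point): A fixed reference point on the worktop whose y axis is parallel to the worktop front edge (world y, left) and whose x axis points away from the robot. Nothing is there to see.
- teaspoon: steel teaspoon lying on the worktop, 139 mm long; origin under its middle. A bystander
- lemon_a: yellow lemon, 78x55x56 mm, lying on the worktop; origin under its middle. A bystander
- salt_shaker: glass salt shaker with grey cap, 44 mm across, 90 mm high; origin under its middle. A bystander
- wooden_spoon: wooden spoon lying on the worktop, 295 mm long; origin under its middle. A bystander

How it is judged:
By the outcome, as a careful person would: the job done as asked, in the order asked, and still so for the second after the job is handed in, while the arm keeps its last pose, push and grip.
It also fails if it takes over 59 s, if anything falls off the work surface, if the arm or the gripper's body presses on something with over 40 N, if the wrist force passes 120 N, or if a joint passes its speed limit or range.

## Working session

There is one attempt and no reset: what is moved stays moved. The work goes in short steps, Python scripts to look and compute and a tool call to move; the robot and the scene stay as the last step left them, time stands still between calls to the robot, and variables do not carry over. Pictures are saved under pics/ and viewed, at most 10 in all, crops included, and the job is handed in when it is done.

Besides the shell and the picture viewer there is one more tool, called after "Emit:" as a command line: name --pt "numbers of a row" for each row, then --argument value for the rest. step_arm: Moves the arm, as the interface text tells. Its arguments: {"type":"object","properties":{"rows":{"type":"array","items":{"type":"array","items":{"type":"number"}}}},"required":["rows"]}

```bash
mkdir -p pics; cat > h.py <<'E'
import numpy as np,cv2
from scipy.spatial.transform import Rotation as R
from workcell import ctrl,vision,nets
def tool():
    s=ctrl.observe(); T=np.eye(4); T[:3,:3]=R.from_rotvec(s["orientation"]).as_matrix(); T[:3,3]=s["position"]; return T
def snap(n):
    T=tool(); p=vision.snapshot(n)
    C=p["pose"] if n!="wrist" else T@np.array(p["tool_from_camera"])
    return p,np.array(C)
def find(t,p,C):
    return [(round(d["confidence"],2),np.round((C@np.append(d["point"],1))[:3],4).tolist()) for d in nets.boxes_of(t,p)[:3]]
def save(p,n): cv2.imwrite("pics/"+n,cv2.cvtColor(p["color"],cv2.COLOR_RGB2BGR))
E
python3 - <<'E'
from h import *
s=ctrl.observe(); print({k:np.round(v,3).tolist() for k,v in s.items()})
print(tool().round(3))
ims=[]
for n in["top","side"]:
    p,C=snap(n); ims.append(p["color"]); print(n,C.round(3).tolist(),p["fx"],p["cx"],p["cy"])
    for t in["dish","ear_a","ball","egg_cup","pedestal","salt_shaker","lemon_a","teaspoon","wooden_spoon"]: print(t,find(t,p,C))
cv2.imwrite("pics/a.png",cv2.cvtColor(cv2.resize(np.vstack(ims),(400,600)) if 0 else ims[0],cv2.COLOR_RGB2BGR)); cv2.imwrite("pics/b.png",cv2.cvtColor(ims[1],cv2.COLOR_RGB2BGR))
E
```

```text
{'time': 0.0, 'joints': [1.147, 0.537, -0.004, 1.539, 0.003, 1.067, -0.071], 'dq': [-0.001, 0.001, -0.0, 0.001, -0.0, 0.0, -0.0], 'effort': [-0.0, -57.097, 0.991, -25.159, -0.056, 0.018, 0.0], 'position': [0.227, -0.608, 0.257], 'orientation': [-3.09, -0.559, 0.001], 'force': [0.697, -0.257, -0.283], 'moment': [-0.007, -0.023, 0.002], 'gripper_force': 0.0, 'finger_gap': 1.004}
[[ 0.937  0.35  -0.001  0.227]
 [ 0.35  -0.937  0.002 -0.608]
 [-0.    -0.002 -1.     0.257]
 [ 0.     0.     0.     1.   ]]
top [[0.005, -0.986, 0.17, 0.405], [-1.0, -0.002, 0.018, -0.1], [-0.017, -0.17, -0.985, 1.082], [0.0, 0.0, 0.0, 1.0]] 419.4013798390659 248.923268827062 194.7369421252559
dish [(0.72, [0.5286, -0.1612, 0.0841])]
ear_a [(0.62, [0.5299, -0.1571, 0.0806])]
ball [(0.74, [0.5368, 0.2018, 0.0637])]
egg_cup []
pedestal []
salt_shaker [(0.7, [0.7175, -0.2563, 0.0739])]
lemon_a [(0.95, [0.6518, 0.0247, 0.0441])]
teaspoon [(0.65, [0.4661, 0.0083, 0.0064])]
wooden_spoon []
side [[0.999, -0.031, 0.033, 0.515], [-0.043, -0.414, 0.909, -1.169], [-0.014, -0.91, -0.415, 0.588], [0.0, 0.0, 0.0, 1.0]] 483.39866012663094 257.96881147392065 193.2878920472638
dish [(0.81, [0.5254, -0.152, 0.0884])]
ear_a [(0.76, [0.5236, -0.1513, 0.0859])]
ball []
egg_cup [(0.69, [0.7153, -0.2756, 0.0451]), (0.44, [0.5326, 0.1963, 0.0073])]
pedestal [(0.94, [0.5215, -0.1808, 0.0144])]
salt_shaker [(0.95, [0.7161, -0.2763, 0.0443]), (0.6, [0.5221, -0.153, 0.0859])]
lemon_a [(0.85, [0.6557, 0.0078, 0.0373])]
teaspoon [(0.59, [0.6574, 0.0065, 0.0393]), (0.49, [0.5241, -0.1539, 0.0885]), (0.45, [0.3959, -0.0138, 0.0089])]
wooden_spoon [(0.92, [0.5245, -0.369, 0.0103])]
```

View pics/a.png

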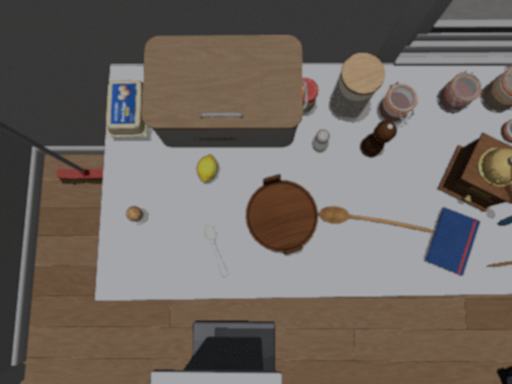

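View pics/b.png

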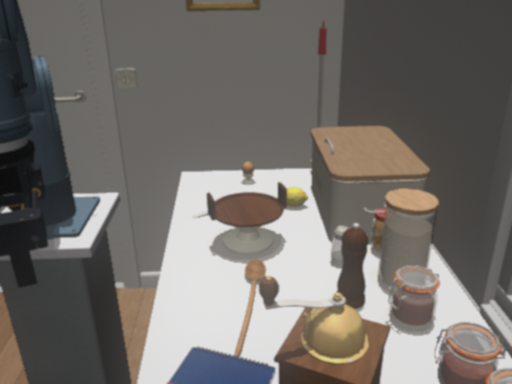

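Top view: the ball is at (134,214) and the dish at (282,216), with its far ear at (272,181) and near ear at (292,250), so dish yaw is about +0.28. The bin is behind the far ear, so I'll use the near ear (ear_b). The side view agrees. Next I'll measure the dish from the wrist camera on the way to the ball.

```bash
cat >> h.py <<'E'
def plan(p,yaw,n,c,T0=None,show=True):
    """rows from pose T0 (or measured) to p, tool-y yaw, tool straight down"""
    T=tool() if T0 is None else T0.copy()
    ty=np.array([np.cos(yaw),np.sin(yaw),0]); z=np.array([0,0,-1.]); G=np.c_[np.cross(ty,z),ty,z]
    rv=R.from_matrix(T[:3,:3].T@G).as_rotvec()/n; dp=(np.array(p)-T[:3,3])/n; rows=[]; Rc=T[:3,:3]
    for i in range(n):
        rows.append([round(x,1) for x in Rc.T@dp*1e3]+[round(x,3)+0. for x in rv]+[c]); Rc=Rc@R.from_rotvec(rv).as_matrix()
    print(rows if show else "", "norm mm",np.linalg.norm(dp)*1e3,"rad",np.linalg.norm(rv))
E
python3 - <<'E'
from h import *
plan([0.45,-0.2,0.33],0,10,-1)
E
```

```text
[[np.float64(35.1), np.float64(-30.5), np.float64(-7.2), np.float64(0.0), np.float64(0.0), np.float64(-0.121), -1], [np.float64(38.6), np.float64(-26.0), np.float64(-7.2), np.float64(0.0), np.float64(0.0), np.float64(-0.121), -1], [np.float64(41.4), np.float64(-21.2), np.float64(-7.2), np.float64(0.0), np.float64(0.0), np.float64(-0.121), -1], [np.float64(43.7), np.float64(-16.0), np.float64(-7.2), np.float64(0.0), np.float64(0.0), np.float64(-0.121), -1], [np.float64(45.3), np.float64(-10.6), np.float64(-7.2), np.float64(0.0), np.float64(0.0), np.float64(-0.121), -1], [np.float64(46.3), np.float64(-5.0), np.float64(-7.2), np.float64(0.0), np.float64(0.0), np.float64(-0.121), -1], [np.float64(46.5), np.float64(0.6), np.float64(-7.2), np.float64(0.0), np.float64(0.0), np.float64(-0.121), -1], [np.float64(46.1), np.float64(6.2), np.float64(-7.2), np.float64(0.0), np.float64(0.0), np.float64(-0.121), -1], [np.float64(45.0), np.float64(11.8), np.float64(-7.2), np.float64(0.0), np.float64(0.0), np.float64(-0.121), -1], [np.float64(43.3), np.float64(17.1), np.float64(-7.2), np.float64(0.0), np.float64(0.0), np.float64(-0.121), -1]] norm mm 47.09611555634566 rad 0.12129417243120334
```

Emit:
step_arm --pt "35 -30 -7 0 0 -0.121 -1" --pt "39 -26 -7 0 0 -0.121 -1" --pt "41 -21 -7 0 0 -0.121 -1" --pt "44 -16 -7 0 0 -0.121 -1" --pt "45 -11 -7 0 0 -0.121 -1" --pt "46 -5 -7 0 0 -0.121 -1" --pt "46 1 -7 0 0 -0.121 -1" --pt "46 6 -7 0 0 -0.121 -1" --pt "45 12 -7 0 0 -0.121 -1" --pt "43 17 -7 0 0 -0.121 -1"

```text
time: 2.0
position: [0.4508, -0.2004, 0.3283]
orientation: [2.219, 2.223, -0.0]
force: [0.3, 0.6, 0.1]
finger_gap: 0.999
gripper_force: 0.0
```

Emit:
step_arm --pt "0 0 0 0 0 0 -1" --pt "0 0 0 0 0 0 -1"

```text
time: 2.2
position: [0.4505, -0.2016, 0.3279]
orientation: [2.223, 2.219, -0.0]
force: [0.1, -0.6, 0.4]
finger_gap: 0.997
gripper_force: 0.0
```

```bash
sed -i 's/\[round(x,1) for x in Rc/[float(round(x)) for x in Rc/; s/\[round(x,3)+0. for/[float(round(x,3)+0.) for/' h.py
python3 - <<'E'
from h import *
print(tool().round(3).tolist()); p,C=snap("wrist"); save(p,"c.png"); print(C.round(3).tolist(),p["fx"],p["fy"],p["cx"],p["cy"],p["tool_from_camera"])
for t in["dish","ear_b","pedestal"]: print(t,find(t,p,C))
np.savez("c.npz",C=C,im=p["color"],K=[p["fx"],p["fy"],p["cx"],p["cy"]])
E
```

```text
[[0.002, 1.0, 0.0, 0.45], [1.0, -0.002, -0.0, -0.202], [-0.0, 0.0, -1.0, 0.328], [0.0, 0.0, 0.0, 1.0]]
[[1.0, -0.002, 0.001, 0.449], [-0.002, -0.961, -0.275, -0.131], [0.001, 0.275, -0.961, 0.455], [0.0, 0.0, 0.0, 1.0]] 318.58063219884417 318.58063219884417 253.16871021336215 187.9601053320224 [[-3.91789452e-04 -9.61592918e-01 -2.74479336e-01  7.07840709e-02]
 [ 9.99999448e-01 -6.44346065e-04  8.29969136e-04 -1.08860246e-03]
 [-9.74952124e-04 -2.74478859e-01  9.61592640e-01 -1.26769475e-01]
 [ 0.00000000e+00  0.00000000e+00  0.00000000e+00  1.00000000e+00]]
dish [(0.66, [0.5273, -0.1535, 0.084]), (0.32, [0.7099, -0.2568, 0.062])]
ear_b [(0.62, [0.5272, -0.1557, 0.0881])]
pedestal []
```

View pics/c.png

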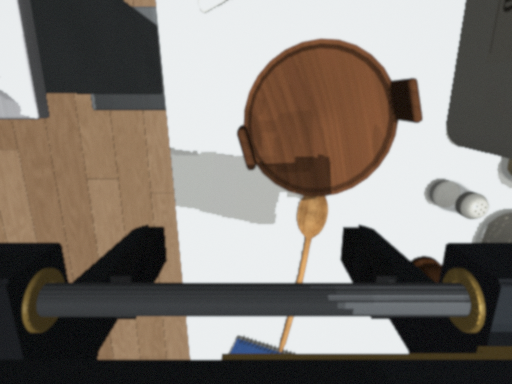

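Wrist view: dish centred near (322,117), near ear at (248,148), far ear at (407,100), wooden spoon starting below the rim. I'll fit the dish's outline model to the brown mask to get its pose.

```bash
cat > fit.py <<'E'
from h import *
from scipy.optimize import minimize
def model(q,C,K,z0,shape,f=1):
    x,y,w=q; W=np.linalg.inv(C); r=np.array([[np.cos(w),-np.sin(w)],[np.sin(w),np.cos(w)]])
    a=np.linspace(0,2*np.pi,72); rim=[np.c_[.087*np.cos(a),.087*np.sin(a),0*a+.022],np.c_[.06*np.cos(a),.06*np.sin(a),0*a]]
    g=lambda s:np.array([[s*.086+i*.005,j*.022,k] for i in(-1,1) for j in(-1,1) for k in(.01,.066)])
    m=np.zeros(shape,np.float32)
    for P in(np.vstack(rim[:1]),g(1),g(-1)):
        P=np.c_[P[:,:2]@r.T+[x,y],P[:,2]+z0]; c=P@W[:3,:3].T+W[:3,3]
        uv=np.c_[K[0]*c[:,0]/c[:,2]+K[2],K[1]*c[:,1]/c[:,2]+K[3]]
        cv2.fillConvexPoly(m,cv2.convexHull(np.round(uv*16).astype(np.int32)),1,cv2.LINE_AA,4)
    return m
def mask(im,seed):
    h=cv2.cvtColor(im,cv2.COLOR_RGB2HSV); m=((h[...,1]>110)&(h[...,2]<165)&((h[...,0]<14)|(h[...,0]>170))).astype(np.uint8)
    m=cv2.morphologyEx(m,cv2.MORPH_OPEN,np.ones((3,3))); n,l=cv2.connectedComponents(m); 
    m=(l==l[seed[1],seed[0]]).astype(np.uint8); return cv2.morphologyEx(m,cv2.MORPH_CLOSE,np.ones((5,5))).astype(np.float32)
def fit(m,C,K,z0,q0):
    f=lambda q:np.abs(cv2.GaussianBlur(model(q,C,K,z0,m.shape),(0,0),1.)-cv2.GaussianBlur(m,(0,0),1.)).sum()
    s=minimize(f,q0,method="Nelder-Mead",options=dict(initial_simplex=np.array(q0)+np.array([[0,0,0],[.01,0,0],[0,.01,0],[0,0,.1]]),xatol=1e-5)); return s.x,s.fun
E
python3 - <<'E'
from fit import *
d=np.load("c.npz"); m=mask(d["im"],(322,117)); q,e=fit(m,d["C"],d["K"],.07,[.53,-.155,.28]); print(q,e,m.sum())
o=d["im"].copy(); M=model(q,d["C"],d["K"],.07,m.shape)
o[...,1]=np.where(cv2.Canny((M*255).astype(np.uint8),50,150)>0,255,o[...,1]); o[...,2]=np.where(m>0,255,o[...,2])
cv2.imwrite("pics/d.png",cv2.cvtColor(cv2.resize(o[0:240,180:460],None,fx=2,fy=2),cv2.COLOR_RGB2BGR))
plan([0.50,0.13,0.25],0,8,-1)
E
```

```text
[ 0.52639603 -0.16044219  0.27775602] 2506.860595703125 18628.0
[[42.0, 6.0, 10.0, 0.0, 0.0, -0.001, -1], [42.0, 6.0, 10.0, 0.0, 0.0, -0.001, -1], [42.0, 6.0, 10.0, 0.0, 0.0, -0.001, -1], [42.0, 6.0, 10.0, 0.0, 0.0, -0.001, -1], [42.0, 6.0, 10.0, 0.0, 0.0, -0.001, -1], [42.0, 6.0, 10.0, 0.0, 0.0, -0.001, -1], [42.0, 6.0, 10.0, 0.0, 0.0, -0.001, -1], [42.0, 6.0, 10.0, 0.0, 0.0, -0.001, -1]] norm mm 43.275028632545634 rad 0.0008048300170588715
```

View pics/d.png

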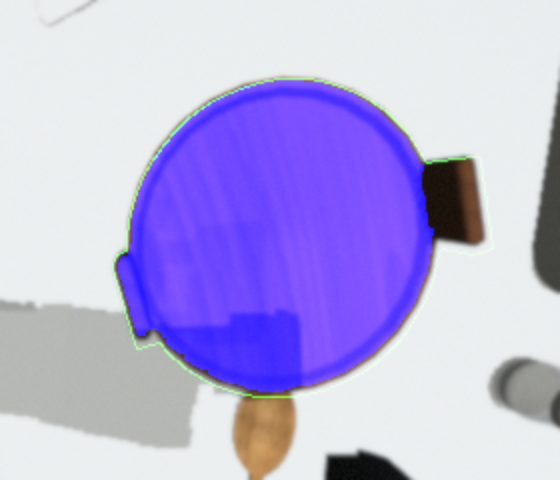

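The fit is close, but the dark far ear fell outside the mask. I'll fix that offline while moving toward the ball.

Emit:
step_arm --pt "42 6 10 0 0 0 -1" --pt "42 6 10 0 0 0 -1" --pt "42 6 10 0 0 0 -1" --pt "42 6 10 0 0 0 -1" --pt "42 6 10 0 0 0 -1" --pt "42 6 10 0 0 0 -1" --pt "42 6 10 0 0 0 -1" --pt "42 6 10 0 0 0 -1" --pt "0 0 0 0 0 0 -1" --pt "0 0 0 0 0 0 -1"

```text
time: 3.4
position: [0.4991, 0.1334, 0.2472]
orientation: [-2.224, -2.218, 0.002]
force: [0.5, -0.5, -0.5]
finger_gap: 0.999
gripper_force: 0.0
```

```bash
python3 - <<'E'
from fit import *
d=np.load("c.npz"); im=d["im"]; h=cv2.cvtColor(im,cv2.COLOR_RGB2HSV)
m=mask(im,(322,117)); roi=np.zeros_like(m); roi[70:130,385:430]=1
m=np.maximum(m,((h[...,2]<130)*roi).astype(np.float32)); 
# border halfway brown->white
q,e=fit(m,d["C"],d["K"],.07,[.527,-.158,.28]); print(q,e,m.sum(),model(q,d["C"],d["K"],.07,m.shape).sum())
p,C=snap("wrist"); save(p,"e.png"); print(tool()[:3,3].round(4))
for t in["ball","egg_cup"]: print(t,find(t,p,C))
np.savez("e.npz",C=C,im=p["color"],K=[p["fx"],p["fy"],p["cx"],p["cy"]])
E
```

```text
[ 0.52330693 -0.16028998  0.3021423 ] 1428.0987548828125 19720.0 21137.0
[0.4993 0.1322 0.2474]
ball [(0.92, [0.5297, 0.2079, 0.0626])]
egg_cup [(0.67, [0.515, 0.205, 0.0056])]
```

View pics/e.png

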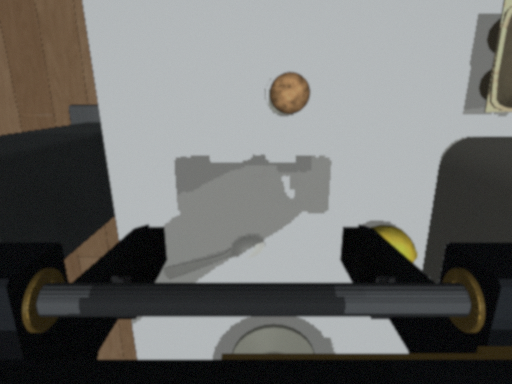

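Ball seen at about (290,93), radius ~20 px. Computing its centre at z=0.046.

```bash
python3 - <<'E'
from h import *
d=np.load("e.npz"); im=d["im"]; C=d["C"]; K=d["K"]
h=cv2.cvtColor(im,cv2.COLOR_RGB2HSV); m=((h[...,1]>90)).astype(np.uint8); m[:, :255]=0; m[:,330:]=0; m[:60]=0; m[130:]=0
c,r=cv2.minEnclosingCircle(max(cv2.findContours(m,0,2)[0],key=cv2.contourArea)); M=cv2.moments(m,True); print(c,r,M["m10"]/M["m00"],M["m01"]/M["m00"])
v=C[:3,:3]@[(c[0]-K[2])/K[0],(c[1]-K[3])/K[1],1]; b=C[:3,3]+v*(.046-C[2,3])/v[2]; print(b)
plan([b[0],b[1],.15],0,4,-1)
E
```

```text
(289.7331848144531, 92.77803039550781) 19.796245574951172 289.2633851468048 92.72279792746114
[0.53433511 0.20802359 0.046     ]
[[19.0, 9.0, 24.0, 0.0, 0.0, -0.002, -1], [19.0, 9.0, 24.0, 0.0, 0.0, -0.002, -1], [19.0, 9.0, 24.0, 0.0, 0.0, -0.002, -1], [19.0, 9.0, 24.0, 0.0, 0.0, -0.002, -1]] norm mm 32.21378760948349 rad 0.0016062543871547797
```

Emit:
step_arm --pt "19 9 24 0 0 0 -1" --pt "19 9 24 0 0 0 -1" --pt "19 9 24 0 0 0 -1" --pt "19 9 24 0 0 0 -1" --pt "0 0 24 0 0 0 -1" --pt "0 0 24 0 0 0 -1" --pt "0 0 20 0 0 0 -1" --pt "0 0 0 0 0 0 -1" --pt "0 0 0 0 0 0 -1"

```text
time: 4.45
position: [0.536, 0.2085, 0.0842]
orientation: [2.226, 2.216, -0.0]
force: [0.7, -0.9, 0.4]
finger_gap: 0.995
gripper_force: 0.0
```

Emit:
step_arm --pt "0 -1 14 0 0 0 -1" --pt "0 0 14 0 0 0 -1" --pt "0 0 0 0 0 0 -0.5" --pt "0 0 0 0 0 0 -0.2" --pt "0 0 0 0 0 0 0" --pt "0 0 0 0 0 0 1" --pt "0 0 0 0 0 0 1" --pt "0 0 0 0 0 0 1" --pt "0 0 0 0 0 0 1"

```text
time: 5.35
position: [0.5346, 0.2097, 0.0559]
orientation: [2.225, 2.218, 0.001]
force: [-0.3, -0.5, 0.3]
finger_gap: 0.436
gripper_force: 30.0
```

Emit:
step_arm --pt "0 0 -10 0 0 0 1" --pt "0 0 -25 0 0 0 1" --pt "0 0 -35 0 0 0 1" --pt "-10 0 -35 0 0 0 1" --pt "-35 -1 -30 0 0 0 1" --pt "-45 -2 -10 0 0 0 1" --pt "-45 -2 0 0 0 0 1" --pt "-45 -2 0 0 0 0 1" --pt "-45 -2 0 0 0 0 1" --pt "-45 -2 0 0 0 0 1"

```text
time: 6.35
position: [0.5222, -0.0621, 0.2016]
orientation: [2.224, 2.218, 0.001]
force: [0.5, 0.6, -0.5]
finger_gap: 0.44
gripper_force: 30.0
```

Emit:
step_arm --pt "-40 0 0 0 0 0 1" --pt "-35 0 0 0 0 0 1" --pt "-20 0 0 0 0 0 1" --pt "-5 0 0 0 0 0 1" --pt "0 0 0 0 0 0 1" --pt "0 0 0 0 0 0 1"

```text
time: 6.95
position: [0.5225, -0.1584, 0.201]
orientation: [-2.222, -2.22, -0.001]
force: [0.0, 0.9, -0.2]
finger_gap: 0.441
gripper_force: 30.0
```

```bash
python3 - <<'E'
from fit import *
print(tool().round(4).tolist()); ims=[]
for n in["top","wrist"]:
    p,C=snap(n); ims.append(p["color"]); np.savez("f_%s.npz"%n,C=C,im=p["color"],K=[p["fx"],p["fy"],p["cx"],p["cy"]])
cv2.imwrite("pics/f.png",cv2.cvtColor(np.hstack([cv2.resize(ims[0][160:270,225:335],(400,400)),cv2.resize(ims[1],(400,400))]),cv2.COLOR_RGB2BGR))
E
```

```text
[[0.0008, 1.0, 0.0003, 0.5225], [1.0, -0.0008, 0.0008, -0.1584], [0.0008, 0.0003, -1.0, 0.201], [0.0, 0.0, 0.0, 1.0]]
```

View pics/f.png

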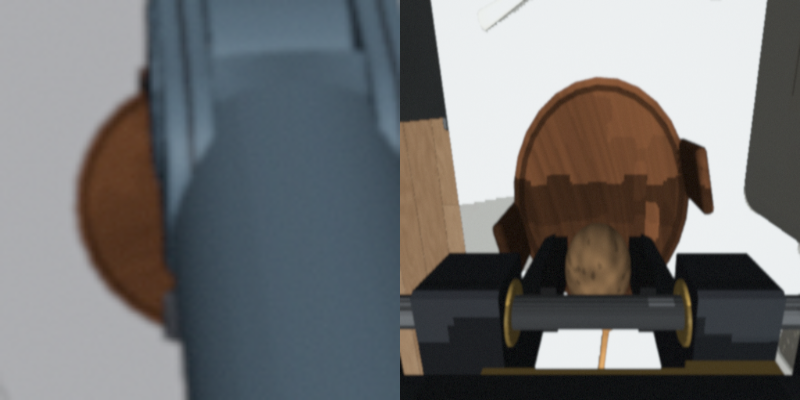

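The wrist view shows the ball held over the dish, with both ears clear of the fingers. Lowering to just above the floor.

Emit:
step_arm --pt "0 0 20 0 0 0 1" --pt "0 0 25 0 0 0 1" --pt "0 0 20 0 0 0 1" --pt "0 0 12 0 0 0 1" --pt "0 0 8 0 0 0 1" --pt "0 0 4 0 0 0 1" --pt "0 0 2 0 0 0 1" --pt "0 0 0 0 0 0 1" --pt "0 0 0 0 0 0 1"

```text
time: 7.95
position: [0.5227, -0.1604, 0.1103]
orientation: [2.224, 2.217, 0.001]
force: [-0.7, 0.7, 0.2]
finger_gap: 0.439
gripper_force: 30.0
```

Emit:
step_arm --pt "0 0 2 0 0 0 1" --pt "0 0 1 0 0 0 1" --pt "0 0 0 0 0 0 1" --pt "0 0 0 0 0 0 1"

```text
time: 8.35
position: [0.5223, -0.1603, 0.1067]
orientation: [2.225, 2.218, -0.0]
force: [-0.2, -1.1, -0.1]
finger_gap: 0.439
gripper_force: 30.0
```

Emit:
step_arm --pt "0 0 0.7 0 0 0 1" --pt "0 0 0 0 0 0 1" --pt "0 0 0 0 0 0 1"

```text
time: 8.65
position: [0.5224, -0.1603, 0.106]
orientation: [2.225, 2.218, 0.0]
force: [-0.1, 0.2, -0.0]
finger_gap: 0.437
gripper_force: 30.0
```

Emit:
step_arm --pt "0 0 0.7 0 0 0 1" --pt "0 0 0 0 0 0 1" --pt "0 0 0 0 0 0 1"

```text
time: 8.95
position: [0.5224, -0.1603, 0.1057]
orientation: [2.225, 2.218, -0.0]
force: [-2.3, -0.9, 5.4]
finger_gap: 0.437
gripper_force: 30.0
```

Contact at 5 N. Opening gently part-way, then lifting straight up.

Emit:
step_arm --pt "0 0 -0.4 0 0 0 0.1" --pt "0 0 0 0 0 0 0.05" --pt "0 0 0 0 0 0 -0.05" --pt "0 0 0 0 0 0 -0.15" --pt "0 0 0 0 0 0 -0.25" --pt "0 0 0 0 0 0 -0.3" --pt "0 0 0 0 0 0 -0.3" --pt "0 0 0 0 0 0 -0.3"

```text
time: 9.75
position: [0.5223, -0.1603, 0.1057]
orientation: [-2.225, -2.218, 0.0]
force: [0.1, 0.6, -0.3]
finger_gap: 0.649
gripper_force: 0.0
```

Emit:
step_arm --pt "0 0 -10 0 0 0 -0.3" --pt "0 0 -30 0 0 0 -0.3" --pt "0 0 -45 0 0 0 -0.3" --pt "-20 -20 -45 0 0 0 -0.3" --pt "-40 -30 -40 0 0 0 -0.3" --pt "-10 -20 -30 0 0 0 -0.3" --pt "0 0 0 0 0 0 -0.3" --pt "0 0 0 0 0 0 -0.3"

```text
time: 10.55
position: [0.46, -0.2202, 0.2951]
orientation: [2.224, 2.216, 0.001]
force: [-0.0, 0.4, 1.2]
finger_gap: 0.648
gripper_force: 0.0
```

```bash
python3 - <<'E'
from fit import *
T=tool(); print(T[:3,3].round(4).tolist())
p,C=snap("wrist"); im=p["color"]; K=[p["fx"],p["fy"],p["cx"],p["cy"]]; np.savez("g.npz",C=C,im=im,K=K)
print(find("ball",p,C),find("dish",p,C))
h=cv2.cvtColor(im,cv2.COLOR_RGB2HSV)
W=np.linalg.inv(C); q0=[.5235,-.160,.295]; M0=model(q0,C,K,.07,im.shape[:2])
roi=cv2.dilate(M0,np.ones((13,13)))>0
m=((((h[...,1]>70))|(h[...,2]<110))&roi).astype(np.uint8)
n,l,st,_=cv2.connectedComponentsWithStats(m); m=(l==1+np.argmax(st[1:,4])).astype(np.float32)
q,e=fit(m,C,K,.07,q0); M=model(q,C,K,.07,m.shape); print(q,e,m.sum(),M.sum())
o=im.copy(); o[cv2.Canny((M*255).astype(np.uint8),50,150)>0]=[0,255,0]; o[...,2]=np.where(m>0,np.maximum(o[...,2],160),o[...,2])
cv2.imwrite("pics/g.png",cv2.cvtColor(o,cv2.COLOR_RGB2BGR))
E
```

```text
[0.46, -0.2202, 0.2951]
[(0.56, [0.5162, -0.1606, 0.1099])] [(0.85, [0.5282, -0.1453, 0.0843])]
[ 0.52572212 -0.15962529  0.29179704] 1453.8043212890625 25700.0 26799.0
```

View pics/g.png

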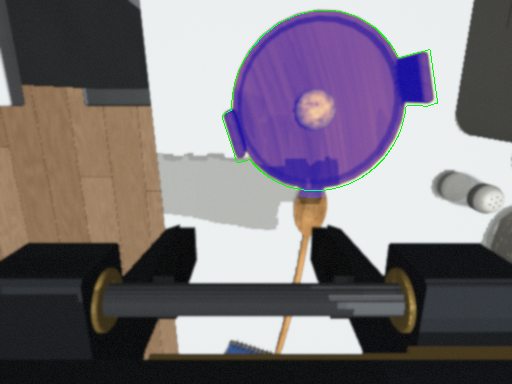

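The picture shows the ball resting mid-dish at (315,109), and the model outline fits with the near ear at (234,135). Now to the near ear.

```bash
python3 - <<'E'
from fit import *
plan([0.4425,-0.1843,0.17],0.293,6,0.1)
E
```

```text
[[6.0, -3.0, 21.0, 0.0, 0.0, -0.049, 0.1], [6.0, -3.0, 21.0, 0.0, 0.0, -0.049, 0.1], [6.0, -2.0, 21.0, 0.0, 0.0, -0.049, 0.1], [6.0, -2.0, 21.0, 0.0, 0.0, -0.049, 0.1], [6.0, -2.0, 21.0, 0.0, 0.0, -0.049, 0.1], [6.0, -1.0, 21.0, 0.0, 0.0, -0.049, 0.1]] norm mm 21.538800815602137 rad 0.049023630974950265
```

Emit:
step_arm --pt "6 -3 21 0 0 -0.049 0" --pt "6 -3 21 0 0 -0.049 0" --pt "6 -2 21 0 0 -0.049 0" --pt "6 -2 21 0 0 -0.049 0" --pt "6 -2 21 0 0 -0.049 0" --pt "6 -1 21 0 0 -0.049 0" --pt "0 0 0 0 0 0 0" --pt "0 0 0 0 0 0 0"

```text
time: 11.5
position: [0.4429, -0.185, 0.1679]
orientation: [-1.874, -2.519, -0.0]
force: [-0.4, -0.3, 0.0]
finger_gap: 0.499
gripper_force: 0.0
```

```bash
python3 - <<'E'
from fit import *
T=tool(); print(T[:3,3].round(4).tolist(),np.arctan2(T[1,1],T[0,1]))
p,C=snap("wrist"); K=[p["fx"],p["fy"],p["cx"],p["cy"]]; im=p["color"]; M=model([.5245,-.159,.294],C,K,.07,im.shape[:2])
o=im.copy(); o[cv2.Canny((M*255).astype(np.uint8),50,150)>0]=[0,255,0]; save(dict(color=cv2.resize(o,(768,576))),"i.png")
plan([0.4425,-0.1843,0.117],0.294,3,0)
E
```

```text
[0.4429, -0.185, 0.1679] 0.29128236422325093
[[0.0, 0.0, 17.0, 0.0, 0.0, -0.001, 0], [0.0, 0.0, 17.0, 0.0, 0.0, -0.001, 0], [0.0, 0.0, 17.0, 0.0, 0.0, -0.001, 0]] norm mm 17.207615346555485 rad 0.0011177916510585347
```

View pics/i.png

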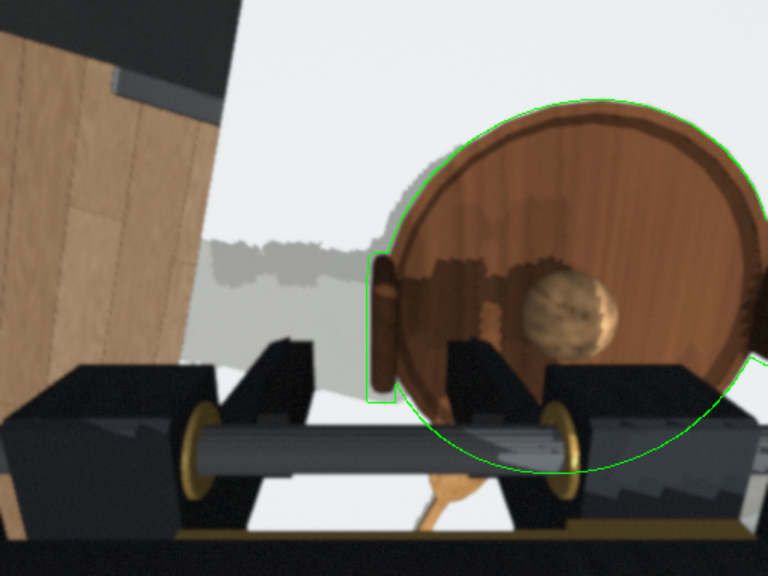

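The ear at (384,322) sits midway between the fingers (313 and 447) and is parallel to the pads. Descend and grip.

Emit:
step_arm --pt "1 0 17 0 0 0 0" --pt "0 0 17 0 0 0 0" --pt "0 0 12 0 0 0 0" --pt "0 0 5 0 0 0 0" --pt "0 0 0 0 0 0 0" --pt "0 0 0 0 0 0 0"

```text
time: 12.15
position: [0.4429, -0.1849, 0.1178]
orientation: [1.875, 2.519, 0.0]
force: [0.4, 0.1, 0.9]
finger_gap: 0.5
gripper_force: 0.0
```

Emit:
step_arm --pt "0 0 0 0 0 0 0.3" --pt "0 0 0 0 0 0 0.5" --pt "0 0 0 0 0 0 0.6" --pt "0 0 0 0 0 0 0.65" --pt "0 0 0 0 0 0 0.7" --pt "0 0 0 0 0 0 0.75" --pt "0 0 0 0 0 0 0.8" --pt "0 0 0 0 0 0 0.9" --pt "0 0 0 0 0 0 1" --pt "0 0 0 0 0 0 1"

```text
time: 13.15
position: [0.4426, -0.1849, 0.1174]
orientation: [1.876, 2.52, 0.0]
force: [1.0, -1.1, -0.6]
finger_gap: 0.108
gripper_force: 30.0
```

Emit:
step_arm --pt "0 0 -0.5 0 0 0 1" --pt "0 0 -1 0 0 0 1" --pt "0 0 -1.5 0 0 0 1" --pt "0 0 -2 0 0 0 1" --pt "0 0 -2 0 0 0 1" --pt "0 0 -2 0 0 0 1" --pt "0 0 -2 0 0 0 1" --pt "0 0 -2 0 0 0 1" --pt "0 0 -1.5 0 0 0 1" --pt "0 0 -0.5 0 0 0 1"

```text
time: 14.15
position: [0.4425, -0.1848, 0.1325]
orientation: [1.876, 2.52, 0.0]
force: [-0.1, 0.3, -3.1]
finger_gap: 0.111
gripper_force: 30.0
```

```bash
python3 - <<'E'
from fit import *
T=tool(); s=ctrl.observe(); print(T[:3,3].round(4).tolist(),np.round(s["force"],2),np.round(s["moment"],3),s["finger_gap"])
p,C=snap("side"); q,D=snap("wrist")
print(find("ball",q,D))
a=cv2.resize(p["color"][150:270,180:330],(450,360)); b=cv2.resize(q["color"],(350,360)); save(dict(color=np.hstack([a,b])),"j.png")
E
```

```text
[0.4425, -0.1848, 0.1325] [-0.1   0.33 -3.12] [-0.097  0.08  -0.014] 0.11127138182800743
[(0.57, [0.5079, -0.1542, 0.1237])]
```

View pics/j.png

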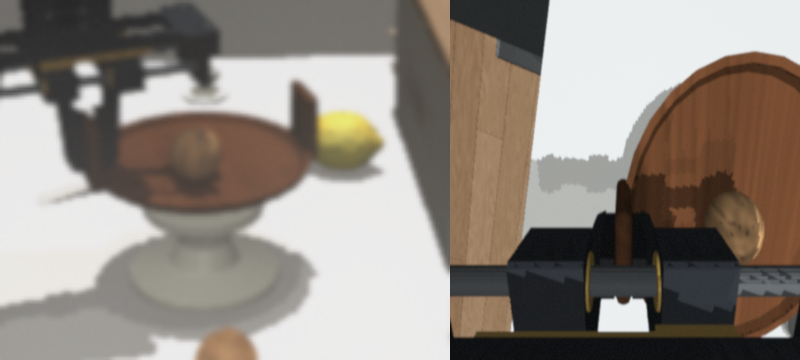

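The side view shows the dish lifted off, about level, with the ball still inside. I'll keep lifting smoothly to +100 mm and then measure tilt.

Emit:
step_arm --pt "0 0 -2 0 0 0 1" --pt "0 0 -4 0 0 0 1" --pt "0 0 -6 0 0 0 1" --pt "0 0 -8 0 0 0 1" --pt "0 0 -8 0 0 0 1" --pt "0 0 -8 0 0 0 1" --pt "0 0 -8 0 0 0 1" --pt "0 0 -8 0 0 0 1" --pt "0 0 -8 0 0 0 1" --pt "0 0 -8 0 0 0 1"

```text
time: 15.3
position: [0.4424, -0.1848, 0.201]
orientation: [1.876, 2.52, -0.0]
force: [0.2, -0.5, -2.6]
finger_gap: 0.111
gripper_force: 30.1
```

Emit:
step_arm --pt "0 0 -6 0 0 0 1" --pt "0 0 -5 0 0 0 1" --pt "0 0 -3 0 0 0 1" --pt "0 0 -2 0 0 0 1" --pt "0 0 -1 0 0 0 1" --pt "0 0 0 0 0 0 1" --pt "0 0 0 0 0 0 1" --pt "0 0 0 0 0 0 1"

```text
time: 16.1
position: [0.4423, -0.1847, 0.2171]
orientation: [-1.875, -2.52, 0.0]
force: [-0.4, 0.1, -3.5]
finger_gap: 0.114
gripper_force: 30.1
```

```bash
cat > tilt.py <<'E'
from fit import *
def model3(v,C,K,base,shape):
    """v: x,y offset of dish centre from grip (dish axes), z of underside, yaw, pitch"""
    x,y,z,w,pt=v; Rm=R.from_euler("ZY",[w,pt]).as_matrix(); W=np.linalg.inv(C); m=np.zeros(shape,np.float32)
    a=np.linspace(0,2*np.pi,90); g=lambda s:np.array([[s*.086+i*.005,j*.021,k] for i in(-1,1) for j in(-1,1) for k in(.015,.066)])
    for P in(np.c_[.087*np.cos(a),.087*np.sin(a),0*a+.022],g(1),g(-1)):
        P=P@Rm.T+[x,y,z]; c=P@W[:3,:3].T+W[:3,3]; uv=np.c_[K[0]*c[:,0]/c[:,2]+K[2],K[1]*c[:,1]/c[:,2]+K[3]]
        cv2.fillConvexPoly(m,cv2.convexHull(np.round(uv*16).astype(np.int32)),1,cv2.LINE_AA,4)
    return m
E
python3 - <<'E'
from tilt import *
T=tool(); s=ctrl.observe(); print(T[:3,3].round(4).tolist(),np.round(s["force"],2),s["finger_gap"],s["joints"])
p,C=snap("side"); K=[p["fx"],p["fy"],p["cx"],p["cy"]]; im=p["color"]; np.savez("k.npz",C=C,im=im,K=K,T=T)
w=np.arctan2(T[1,1],T[0,1]); n=T[:3,3]+.086*np.array([np.cos(w),np.sin(w),0])
o=cv2.resize(im,None,fx=4,fy=4,interpolation=cv2.INTER_CUBIC)
M=model3([n[0],n[1],n[2]-.047,w,0],C,K,0,im.shape[:2])
u=cv2.resize(M,None,fx=4,fy=4); o[cv2.Canny((u*255).astype(np.uint8),50,150)>0]=[0,255,0]
ys,xs=np.where(u>.5); print(xs.min(),xs.max(),ys.min(),ys.max())
save(dict(color=o[ys.min()-80:ys.min()+420,xs.min()-120:xs.min()+600]),"k.png")
E
```

```text
[0.4423, -0.1847, 0.2171] [-0.42  0.11 -3.5 ] 0.11432568759823801 [ 0.80871862  0.36756915 -0.61022819  1.9883227   0.27345666  0.86672385
  0.34199564]
812 1151 564 735
```

View pics/k.png

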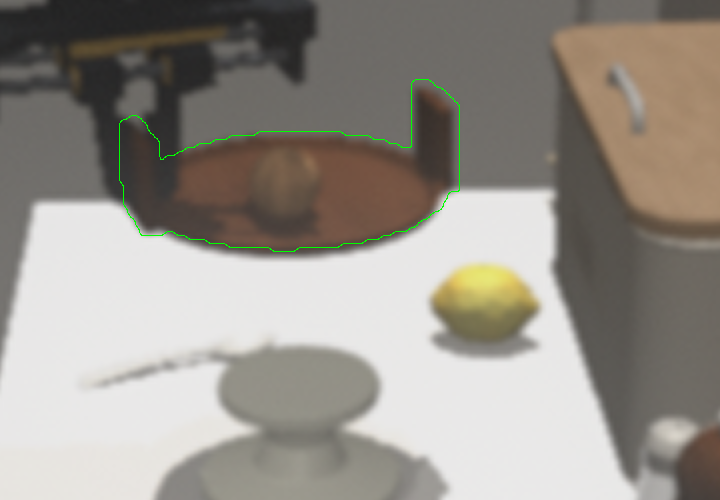

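Last allowed view: the ball is in the middle, but the far ear sits slightly below the level model, so the dish sags by a degree or two. I'll quantify the tilt, using the initial level side image as reference.

```bash
cat >> tilt.py <<'E'
def tfit(im,C,K,v0,ucut):
    h=cv2.cvtColor(im,cv2.COLOR_RGB2HSV); M0=model3(v0,C,K,0,im.shape[:2]); roi=cv2.dilate(M0,np.ones((9,9)))>0
    m=(((h[...,0]<16)|(h[...,0]>172))&(h[...,1]>75)&(h[...,2]<150)&roi).astype(np.uint8)
    m=cv2.morphologyEx(m,cv2.MORPH_CLOSE,np.ones((7,7))).astype(np.float32)
    wt=np.zeros_like(m); wt[:,ucut:]=1; sc=np.array([.004,.004,.004,.03,.03]); B=lambda a:cv2.GaussianBlur(a,(0,0),.8)
    f=lambda d:(np.abs(B(model3(v0+d*sc,C,K,0,m.shape))-B(m))*wt).sum()+ .5*(d[3]**2)*10
    best=min((minimize(f,np.zeros(5),method="Nelder-Mead",options=dict(initial_simplex=np.vstack([np.zeros(5),np.eye(5)*s]),maxiter=1500)) for s in(1,-1,.5)),key=lambda r:r.fun)
    return np.round(best.x*sc,4),round(best.fun,1),m.sum()
E
python3 - <<'E'
from tilt import *
d=np.load("k.npz"); T=d["T"]; C=d["C"]; K=d["K"]; w=.294
im0=cv2.cvtColor(cv2.imread("pics/b.png"),cv2.COLOR_BGR2RGB)
v0=np.array([.5245,-.159,.07,w,0])
n=T[:3,3]+.086*np.array([np.cos(w),np.sin(w),0]); v1=np.array([n[0],n[1],n[2]-.047,w,0])
for uc in(0,225): print("level ref",uc,tfit(im0,C,K,v0,uc))
for uc in(240,248): print("now",uc,tfit(d["im"],C,K,v1,uc))
p,_=snap("side"); print("again",tfit(p["color"],C,K,v1,248)); s=ctrl.observe(); print(s["time"],s["finger_gap"])
E
```

```text
level ref 0 (array([ 0.0014,  0.0092, -0.0079, -0.0429,  0.0589]), np.float64(630.1), np.float32(1669.0))
level ref 225 (array([-0.012 ,  0.008 , -0.0043, -0.0289,  0.0863]), np.float64(279.4), np.float32(1669.0))
now 240 (array([-0.0081,  0.0038, -0.0016,  0.0099,  0.0413]), np.float64(282.6), np.float32(1373.0))
now 248 (array([-0.0086,  0.0068, -0.0026, -0.    ,  0.0387]), np.float64(223.9), np.float32(1373.0))
again (array([-0.0085,  0.0037, -0.0011, -0.0117,  0.0488]), np.float64(218.2), np.float32(1444.0))
16.2 0.10734456328648413
```

```bash
cat > top.py <<'E'
from tilt import *
def edge(im,C,K,v,lab,u0=0,ears=False):
    s=8; M=model3(v,C,K,0,im.shape[:2]); g=cv2.GaussianBlur(im.astype(np.float32),(0,0),.7); Mp=model3(v+np.array([0,0,0,0,.03]),C,K,0,im.shape[:2])
    Mz=model3(v+np.array([0,0,.01,0,0]),C,K,0,im.shape[:2])
    cols=np.where(M.max(0)>.5)[0]; out=[]
    for u in cols[2:-2]:
        if u<u0: continue
        t=lambda m:(lambda r:r+1-m[r,u])(np.argmax(m[:,u]>.02))
        r0=t(M); rr=np.arange(r0-6,r0+7,.1); pr=np.stack([np.interp(rr,np.arange(384),g[:,u,k]) for k in range(3)],1)
        gr=np.linalg.norm(np.gradient(pr,axis=0),axis=1); i=np.argmax(gr)
        out.append((u,round(rr[i]-r0,1),round(t(Mp)-r0,1),round(t(Mz)-r0,1)))
    print(lab,[tuple(map(float,o)) for o in out[::3]])
E
python3 - <<'E'
from top import *
d=np.load("k.npz"); T=d["T"]; C=d["C"]; K=d["K"]; w=.294
im0=cv2.cvtColor(cv2.imread("pics/b.png"),cv2.COLOR_BGR2RGB)
n=T[:3,3]+.086*np.array([np.cos(w),np.sin(w),0])
edge(im0,C,K,np.array([.5245,-.159,.07,w,0]),"ref")
edge(d["im"],C,K,np.array([n[0],n[1],n[2]-.047,w,0]),"now")
E
```

```text
ref [(207.0, 0.9, -1.0, -4.0), (210.0, 1.2, -1.0, -3.0), (213.0, 2.2, -2.0, -4.0), (216.0, 0.2, 0.0, -3.0), (219.0, 0.3, -1.0, -4.0), (222.0, 0.2, 0.0, -3.0), (225.0, 0.4, 0.0, -4.0), (228.0, 0.2, 0.0, -3.0), (231.0, 0.2, 1.0, -3.0), (234.0, 0.4, 0.0, -4.0), (237.0, 0.2, 1.0, -3.0), (240.0, 0.9, 0.0, -4.0), (243.0, 0.3, 0.0, -4.0), (246.0, -0.7, 0.0, -4.0), (249.0, -0.7, 0.0, -4.0), (252.0, -0.8, 0.0, -4.0), (255.0, 0.5, 0.0, -4.0), (258.0, 0.8, 1.0, -3.0), (261.0, -0.6, 0.0, -4.0), (264.0, 0.3, 1.0, -3.0), (267.0, 0.7, 1.0, -4.0), (270.0, 0.4, 1.0, -4.0), (273.0, 0.5, 1.0, -4.0), (276.0, -0.8, 4.0, -4.0), (279.0, 1.3, 1.0, -4.0), (282.0, 0.7, 0.0, -4.0), (285.0, 1.3, 0.0, -4.0)]
now [(205.0, 0.2, -1.0, -4.0), (208.0, -2.6, -2.0, -3.0), (211.0, -5.6, -2.0, -4.0), (214.0, 4.4, 0.0, -4.0), (217.0, 3.4, 0.0, -4.0), (220.0, 0.3, 0.0, -4.0), (223.0, 0.3, 0.0, -4.0), (226.0, 0.4, 0.0, -4.0), (229.0, -0.3, -1.0, -4.0), (232.0, 0.2, 0.0, -4.0), (235.0, -0.8, 0.0, -4.0), (238.0, 0.2, 0.0, -4.0), (241.0, 0.2, 0.0, -4.0), (244.0, 0.2, 0.0, -4.0), (247.0, 0.2, 0.0, -4.0), (250.0, 0.2, 0.0, -4.0), (253.0, 0.6, 0.0, -4.0), (256.0, 0.7, 1.0, -4.0), (259.0, 0.8, 1.0, -3.0), (262.0, 0.5, 1.0, -4.0), (265.0, 1.9, 1.0, -4.0), (268.0, 0.7, 1.0, -4.0), (271.0, 0.7, 1.0, -4.0), (274.0, 0.3, 1.0, -4.0), (277.0, 1.8, 1.0, -4.0), (280.0, 2.4, 1.0, -4.0), (283.0, 4.3, 0.0, -4.0)]
```

The far ear is about 1 px low, which suggests roughly 1°. The wrist view is more sensitive, so I'll fit pitch there, with the earlier level wrist picture as the zero reference.

```bash
cat > wt.py <<'E'
from tilt import *
def wfit(im,C,K,v0,rmax,prior):
    h=cv2.cvtColor(im,cv2.COLOR_RGB2HSV); M0=model3(v0,C,K,0,im.shape[:2]); roi=cv2.dilate(M0,np.ones((15,15)))>0
    m=(((h[...,1]>70)|(h[...,2]<100))&roi).astype(np.float32); wt=np.zeros_like(m); wt[:rmax]=1
    sc=np.array([.003,.003,.003,.02,.03]); B=lambda a:cv2.GaussianBlur(a,(0,0),1.); Bm=B(m)
    f=lambda d:(np.abs(B(model3(v0+d*sc,C,K,0,m.shape))-Bm)*wt).sum()+prior*(d[:4]**2).sum()
    r=min((minimize(f,np.zeros(5),method="Nelder-Mead",options=dict(initial_simplex=np.vstack([np.zeros(5),np.eye(5)*s]),maxiter=2000)) for s in(1,-1)),key=lambda r:r.fun)
    return np.round(r.x*sc,4).tolist(),round(float(f(np.zeros(5)))),round(float(r.fun))
def measure(rmaxs=(150,185),prior=60):
    T=tool(); p,C=snap("wrist"); K=[p["fx"],p["fy"],p["cx"],p["cy"]]; w=np.arctan2(T[1,1],T[0,1])
    n=T[:3,3]+.086*T[:3,1]; s=ctrl.observe()
    v=np.array([n[0],n[1],n[2]-.047,w,0]); b=find("ball",p,C)
    print("t",s["time"],"gap",round(s["finger_gap"],3),"tcp",T[:3,3].round(4).tolist(),"yaw",round(w,4),"c",n.round(4).tolist(),"ball",b)
    for r in rmaxs: print(r,wfit(p["color"],C,K,v,r,prior))
    return p,C
E
python3 - <<'E'
from wt import *
d=np.load("g.npz")
for r in(150,185): print("ref",wfit(d["im"],d["C"],d["K"],np.array([.5245,-.159,.07,.294,0]),r,60))
measure()
E
```

```text
ref ([0.0008, 0.0002, -0.004, -0.0005, 0.0339], 839, 408)
ref ([0.0009, 0.0004, -0.005, -0.0028, 0.0293], 1214, 585)
t 16.25 gap 0.111 tcp [0.4423, -0.1848, 0.2171] yaw 0.291 c [0.5247, -0.1601, 0.2171] ball [(0.65, [0.5131, -0.1543, 0.2115])]
150 ([-0.001, 0.001, -0.0005, -0.0012, -0.0115], 889, 105)
185 ([-0.0006, 0.0012, -0.0005, 0.0001, -0.0172], 987, 140)
```

Within the ~1–2° resolution of these fits the dish is level, and the ball is central. It is 100 mm up, so I'll turn it slowly about the dish axis by +1.28 rad.

Emit:
step_arm --pt "-0.7 0 0 0 0 -0.008 1" --pt "-1.4 0 0 0 0 -0.016 1" --pt "-2.1 0 0 0 0 -0.024 1" --pt "-2.75 0.04 0 0 0 -0.032 1" --pt "-2.75 0.04 0 0 0 -0.032 1" --pt "-2.75 0.04 0 0 0 -0.032 1" --pt "-2.75 0.04 0 0 0 -0.032 1" --pt "-2.75 0.04 0 0 0 -0.032 1" --pt "-2.75 0.04 0 0 0 -0.032 1" --pt "-2.75 0.04 0 0 0 -0.032 1"

```text
time: 17.3
position: [0.4521, -0.2065, 0.2173]
orientation: [1.514, 2.753, -0.0]
force: [0.1, 0.3, -2.7]
finger_gap: 0.109
gripper_force: 30.1
```

```bash
python3 - <<'E'
from wt import *
measure(()); print(np.round(ctrl.observe()["joints"],2))
E
```

```text
t 17.35 gap 0.109 tcp [0.4521, -0.2065, 0.2173] yaw 0.5653 c [0.5247, -0.1604, 0.2173] ball [(0.84, [0.5089, -0.158, 0.2101]), (0.32, [0.4907, -0.1411, 0.1863])]
[ 0.87  0.41 -0.66  1.94  0.32  0.89  0.62]
```

Emit:
step_arm --pt "-2.75 0.04 0 0 0 -0.032 1" --pt "-2.75 0.04 0 0 0 -0.032 1" --pt "-2.75 0.04 0 0 0 -0.032 1" --pt "-2.75 0.04 0 0 0 -0.032 1" --pt "-2.75 0.04 0 0 0 -0.032 1" --pt "-2.75 0.04 0 0 0 -0.032 1" --pt "-2.75 0.04 0 0 0 -0.032 1" --pt "-2.75 0.04 0 0 0 -0.032 1" --pt "-2.75 0.04 0 0 0 -0.032 1" --pt "-2.75 0.04 0 0 0 -0.032 1"

```text
time: 18.4
position: [0.4703, -0.2268, 0.2173]
orientation: [1.056, 2.959, -0.0]
force: [0.8, 0.2, -3.0]
finger_gap: 0.109
gripper_force: 30.1
```

Emit:
step_arm --pt "-2.75 0.04 0 0 0 -0.032 1" --pt "-2.75 0.04 0 0 0 -0.032 1" --pt "-2.75 0.04 0 0 0 -0.032 1" --pt "-2.75 0.04 0 0 0 -0.032 1" --pt "-2.75 0.04 0 0 0 -0.032 1" --pt "-2.75 0.04 0 0 0 -0.032 1" --pt "-2.75 0.04 0 0 0 -0.032 1" --pt "-2.75 0.04 0 0 0 -0.032 1" --pt "-2.75 0.04 0 0 0 -0.032 1" --pt "-2.75 0.04 0 0 0 -0.032 1"

```text
time: 19.4
position: [0.494, -0.2406, 0.2173]
orientation: [-0.57, -3.089, -0.0]
force: [-1.1, 0.5, -2.0]
finger_gap: 0.112
gripper_force: 30.1
```

Emit:
step_arm --pt "-2.75 0.04 0 0 0 -0.032 1" --pt "-2.75 0.04 0 0 0 -0.032 1" --pt "-2.75 0.04 0 0 0 -0.032 1" --pt "-2.75 0.04 0 0 0 -0.032 1" --pt "-2.75 0.04 0 0 0 -0.032 1" --pt "-2.75 0.04 0 0 0 -0.032 1" --pt "-2.75 0.04 0 0 0 -0.032 1" --pt "-2.75 0.04 0 0 0 -0.032 1" --pt "-2.1 0 0 0 0 -0.024 1" --pt "-1.4 0 0 0 0 -0.016 1"

```text
time: 20.4
position: [0.5188, -0.2461, 0.2172]
orientation: [-0.11, -3.14, -0.0]
force: [-0.4, -0.6, -2.6]
finger_gap: 0.109
gripper_force: 30.1
```

```bash
python3 - <<'E'
from wt import *
p,C=measure((150,185))
K=[p["fx"],p["fy"],p["cx"],p["cy"]]; np.savez("z.npz",C=C,im=p["color"],K=K,T=tool())
for n in("side","top"):
    q,D=snap(n); print(n,find("ball",q,D),find("dish",q,D)); np.savez("z_%s.npz"%n,C=D,im=q["color"],K=[q["fx"],q["fy"],q["cx"],q["cy"]])
E
```

```text
t 20.45 gap 0.109 tcp [0.5188, -0.2461, 0.2172] yaw 1.5007 c [0.5248, -0.1603, 0.2172] ball [(0.56, [0.5113, -0.1672, 0.2104])]
150 ([-0.002, -0.0005, -0.0003, 0.005, 0.0225], 993, 110)
185 ([-0.0019, -0.0004, -0.0001, 0.0105, 0.0199], 1039, 150)
side [] [(0.63, [0.5288, -0.1767, 0.1905])]
top [(0.6, [0.5269, -0.1518, 0.2096])] []
```

Emit:
step_arm --pt "-2.1 0 0 0 0 -0.024 1" --pt "-2.1 0 0 0 0 -0.024 1" --pt "-1.4 0 0 0 0 -0.016 1" --pt "-0.3 0 0 0 0 -0.003 1" --pt "0 0 0 0 0 0 1" --pt "0 0 0 0 0 0 1" --pt "0 0 0 0 0 0 1"

```text
time: 21.5
position: [0.5244, -0.2464, 0.2173]
orientation: [-0.008, -3.141, 0.0]
force: [0.3, -0.6, -2.5]
finger_gap: 0.11
gripper_force: 30.1
```

```bash
python3 - <<'E'
from wt import *
p,C=measure((150,185))
K=[p["fx"],p["fy"],p["cx"],p["cy"]]; T=tool(); np.savez("z.npz",C=C,im=p["color"],K=K,T=T)
n=T[:3,3]+.086*T[:3,1]
def proj(P,C,K):
    W=np.linalg.inv(C); c=W[:3,:3]@P+W[:3,3]; return np.array([K[0]*c[0]/c[2]+K[2],K[1]*c[1]/c[2]+K[3]]),K[0]*.02/c[2]
def ray(uv,C,K,z):
    v=C[:3,:3]@[(uv[0]-K[2])/K[0],(uv[1]-K[3])/K[1],1]; return (C[:3,3]+v*(z-C[2,3])/v[2]).round(4)
for nm in("wrist","top","side"):
    if nm!="wrist": p,C=snap(nm); K=[p["fx"],p["fy"],p["cx"],p["cy"]]; np.savez("z_%s.npz"%nm,C=C,im=p["color"],K=K)
    b=np.array([n[0],n[1],n[2]-.047+.026]); uv,r=proj(b,C,K); print(nm,"expected ball px",uv.round(1),"r",round(r,1),find("ball",p,C))
    im=p["color"].astype(np.float32); g=cv2.GaussianBlur(im,(0,0),.7)
    # circle of known radius maximising colour contrast between just inside and just outside
    a=np.linspace(0,2*np.pi,60,endpoint=False); best=[]
    S=int(np.ceil(1.2*r))+2
    for du in np.arange(-S,S+.1,.5):
        for dv in np.arange(-S,S+.1,.5):
            f=lambda k:cv2.remap(g,(uv[0]+du+k*np.cos(a)).astype(np.float32)[None],(uv[1]+dv+k*np.sin(a)).astype(np.float32)[None],1)[0]
            best.append((np.linalg.norm(f(r-1.2)-f(r+1.2),axis=1).clip(0,40).mean(),du,dv))
    best=sorted(best)[::-1][:4]; print([tuple(np.round(x,1).tolist()) for x in best],ray(uv+best[0][1:],C,K,b[2]),"want",b.round(4))
E
```

```text
t 21.55 gap 0.108 tcp [0.5244, -0.2464, 0.2173] yaw 1.5659 c [0.5248, -0.1604, 0.2173] ball [(0.93, [0.5117, -0.1671, 0.2097])]
150 ([-0.0018, -0.0006, -0.0001, 0.0125, 0.0154], 983, 128)
185 ([-0.0019, -0.0006, -0.0, 0.0096, 0.0217], 1026, 152)
wrist expected ball px [422.2 243.5] r 39.4 [(0.93, [0.5117, -0.1671, 0.2097])]
[(20.1, -2.0, 3.5), (20.1, -2.5, 3.5), (20.0, -2.5, 3.0), (20.0, -2.0, 4.0)] [ 0.5268 -0.1611  0.1963] want [ 0.5248 -0.1604  0.1963]
top expected ball px [284.6 210. ] r 9.4 [(0.46, [0.5255, -0.1555, 0.2094])]
[(24.5, 9.0, 1.5), (24.5, 8.5, 1.5), (24.4, 8.5, 1.0), (24.2, 9.0, 2.0)] [ 0.5217 -0.1795  0.1963] want [ 0.5248 -0.1604  0.1963]
side expected ball px [245.7 165.5] r 9.0 []
[(18.8, 4.0, 13.0), (18.7, 3.5, 13.0), (18.7, 4.5, 13.0), (18.5, 5.0, 13.0)] [ 0.5317 -0.2361  0.1963] want [ 0.5248 -0.1604  0.1963]
```

The wrist circle fit puts the ball 2 mm from the dish axis. The dish is 100 mm above the pedestal top, level to within about 1° by the fits, and its ears line up with the front edge. Handing in.

```bash
python3 -c "
from workcell import ctrl
print(ctrl.job_done())"
```

```text
the job is handed in; nothing more can be done
None
```

The cork ball is in the middle of the dish (about 2 mm off centre by the wrist camera); I'm holding the dish still by one ear, turned a quarter with its ears left and right, about 10 cm above the pedestal and level to within 1–2°, handed in at about 22 s.

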